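Empty the tip-over stock box into the tray

ROBOT

A 6-joint arm with a two-finger parallel gripper is mounted at the origin on the work surface. World frame = base frame: x ahead of the robot, y to its left, z up, the work surface at z = 0. Lengths are in m, angles in rad, forces in N, time in s.
With the tool pointing down it reaches from about 0.325 to 0.875 m from the base axis. Payload 4.4 kg.
Tool frame: the origin (TCP) lies on the centre line of the jaws, within the pads' length; the fingertips stand 11 mm ahead of it and the grasp point (between the pads) lies 8 mm behind it; z points along the fingers, y is the line along which they close (so a half turn about z gives the same grasp; the last joint's range is limited). The gripper opens to 85 mm and grips with 20 to 120 N. Pads are 22 mm wide; open, the fingers measure 114 mm over their backs; the gripper's body (76 mm by 85 mm) begins 54 mm behind the grasp point. The pads swing forward as they close: fully open they stand 13 mm farther back than shut.
Start: joints at [-1.262, 0.207, 1.542, -0, 1.393, -0.15], TCP at [0.255, -0.515, 0.242] pointing down, gripper open.
Joint ranges: [-2.73, 2.73], [-0.86, 2.22], [0.23, 2.46], [-1.11, 4.25], [0.08, 2.63], [-2.82, 2.82]. Speed limits (rad/s): [2.79, 2.79, 3.14, 3.14, 3.14, 3.14].

INTERFACE

Orientations are given as a unit quaternion [w, x, y, z].
In Python, from station import env, release, grab, ik, viewer, ticket, readout gives the robot as it stands. The module is installed in compiled form; this text tells all that it offers. Calls block until the motion is done:
- env.move_to(position, orientation): joint-space move of the TCP to a pose.
- env.servo_line(position, ori=None, feed=0.15, until_force=None): straight line of the TCP; ori=None keeps the orientation; feed is the mean speed in m/s. With until_force (N) it stops when the force on the tool has changed by that much, and returns True; else False.
- env.movej(angles): joint-space move.
- release() and grab(force=None): open the fingers fully, or close them until they stop; force is the grip in N (None keeps the last).
- env.dwell(seconds).
- ik(position, orientation): joint angles nearest the present ones, or None.
- viewer.get_image(name): name is "side" or "top" or "wrist"; returns a dict with "img" (384x512x3 uint8, red, green, blue), "vertical_fov" (degrees; the focal length in pixels is half the picture's height over the tangent of half this angle, whatever the lens; pixels are square), "cx", "cy" (the principal point, pixels), "camera_from_world" (4x4, takes a point from world to camera coordinates); the wrist camera has in their place "T_tool_cam" (4x4, takes a point from camera to tool coordinates, whose origin is the TCP and whose axes are the flange's). Camera axes: x right, y up, looking along -z (the intrinsics and any distortion apply to the point x, -y, -z); pixel columns grow to the right and rows downward; lengths in m; the calibration is good to about 2 mm. A picture is of the moment at which its call begins: read the wrist's pose just before it. There is no depth.
A pose or a line that the arm cannot do raises env.PlanningError and nothing moves.
- ticket.sign_off(): hands the job in; it is judged then, once.
Readings, each from a call of its own:
- readout.get_time_s(): time.
- readout.get_qpos(): joint angles.
- readout.get_joint_velocities(): joint speeds.
- readout.get_joint_efforts(): joint torques, N m.
- readout.get_tool_pos(): TCP position.
- readout.get_tcp_rot(): TCP orientation.
- readout.get_force(): force on the tool from outside, world axes, zero at the start.
- readout.get_torque(): the same for the moment, N m.
- readout.get_grip_width(): opening from 0.0 (shut) to 1.0 (fully open).
- readout.get_grip_force(): force on a finger pad.
Only numpy, scipy, OpenCV 4.12 (cv2) and the standard library are available. Lean on these libraries where they do the work, as an engineer would, in place of code of your own. Each camera call takes 0.05 s, during which the arm holds its last target. There are 200 camera calls.

TASK

Work the black wedge out of the lock at the side of the tip-over box by rocking it with small side-to-side pulls while easing it up; a plain hard pull upward would drag the clip-on lock up off its post, which must not happen. Set the wedge down on the bench clear of the tray, without dropping it, then turn the box right over by its crank so that the lid falls open and all four medicine cartons drop into the tray below. Leave the box upside down, let go of it, and leave the jar, the cup and the pill organiser where they are.

Things in the scene. Friction and masses are not known exactly. Their poses are not given: they have to be found in the camera images.
- stand: White base plate (250 x 196 x 4 mm), fixed, with two aluminium posts 170 mm apart carrying the tip-over box. Origin on the bench under the middle of the box. y is parallel to the box's axle, which is 180 mm above the bench over the origin; x points away from the robot, z up. The crank is on the -y side; the wedge lock on the +y side, 128 mm from the origin.
- hopper (a joint): Turn of the grey box (90 x 150 x 60 mm, 4 mm walls) about its axle, rad: 0 upright, 3.14 upside down, a stop at each end. As it grows, the box's top goes over towards the stand's +x. Stiff axle: the box stays where it is left; 3 to 5 N at the crank grip turns it. With the wedge in the lock, two lugs strike it and the box cannot turn over 0.1 rad.
- crank_grip (a point): Middle of the crank's round black grip (16 mm across, 72 mm long, parallel to the axle; crank arm 40 mm inward, free end 32 mm outward). It circles the axle at 65 mm radius: level with the axle on the stand's -x side at 0, over the top at 1.57, level on the +x side at 3.14. It does not spin on the crank but turns in a light pinch from above.
- flap (a joint): Opening of the white lid (92 x 152 x 4 mm) of the box, rad: 0 shut, up to 2.4. It swings freely, hinged along the box's -x top edge (as it stands upright), has no catch, and hangs open by itself once the box is well past 1.57.
- wedge: Black wedge, 95 mm long, 0.09 kg, tip down in the lock. Origin at the tip's centre, z from tip to head, x and y start parallel to the stand's. Lower 56 mm tapers 4 degrees (flat face at x = -9 mm, the other at x = +5 mm at the tip); the head, 56 to 95 mm up, is a block 24 mm thick along x (-10 to +14) and 32 mm along y. At the start the head begins 7 mm above the lock.
- wedge_grip (a point): Middle of the wedge's head, 77 mm from the tip: the place to grip it.
- lock (a joint): How far the lock has been pulled up its post, m: 0 seated, over 0.006 pulled off. Only a friction clip holds it, slipping at about 18 N upward. A straight pull to free the wedge takes 25 to 46 N (friction is hidden), so would bring the lock along; while the wedge is moving sideways, it slides up with much less. Loose after rising about 18 mm, clear after 50 mm.
- lock_top (a point): Centre of the lock's mouth, level with its upper face, 259 mm above the bench when seated. Two jaws (46 mm long along the stand's y, 26 mm tall) pinch the wedge's x faces with a 30 N spring; the wedge can rock along the stand's y by 6 mm either way (the back plate is 8 mm inward of it).
- tray: White open tray under the box, 240 x 152 mm (long side along its x), walls 35 mm high and 4 mm thick, fixed. Origin at the centre of its underside, 4 mm above the bench.
- carton1: One of four equal medicine cartons, white with a band, 34 x 64 x 22 mm, 0.03 kg, lying in the box. Origin at the centre of its underside.
- carton2: One of four equal medicine cartons, white with a band, 34 x 64 x 22 mm, 0.03 kg, lying in the box. Origin at the centre of its underside.
- carton3: One of four equal medicine cartons, white with a band, 34 x 64 x 22 mm, 0.03 kg, lying in the box. Origin at the centre of its underside.
- carton4: One of four equal medicine cartons, white with a band, 34 x 64 x 22 mm, 0.03 kg, lying in the box. Origin at the centre of its underside.
- jar: Bystander: amber jar with white cap, 62 mm across, 100 mm tall. Origin under its centre.
- pencup: Bystander: empty grey cup, 72 mm across, 95 mm tall. Origin under its centre.
- organiser: Bystander: white pill organiser, a low tray with seven compartments, 75 x 200 x 26 mm, long along its y. Origin under its centre.
Things that resemble listed ones, but are neither listed nor needed, are in the scene too. Of the things that look like the wedge, the smallest one is meant.

How it is judged:
On the way, in this order (a step that is already met when the one before it is completed fails the run):
1. the wedge is drawn clear of the lock, the box not yet turned (z of wedge in the frame of lock_top above 0 m and value of joint hopper below 0.3 rad), for 0.1 s.
2. the wedge is set down on the bench, released, the box not yet turned (height (world z) of wedge below 0.07 m and linear speed of wedge below 0.03 m/s and (x of wedge in the frame of tray above 0.125 m or x of wedge in the frame of tray below -0.125 m or y of wedge in the frame of tray above 0.08 m or y of wedge in the frame of tray below -0.08 m) and (x of wedge_grip in the frame of tray above 0.125 m or x of wedge_grip in the frame of tray below -0.125 m or y of wedge_grip in the frame of tray above 0.08 m or y of wedge_grip in the frame of tray below -0.08 m) and contact force between the fingers and wedge below 0.1 N and value of joint hopper below 0.3 rad), for 0.2 s.
3. the box is turned over and its lid has swung open (value of joint hopper above 2.8 rad and value of joint flap above 0.9 rad), for 0.2 s.
At the end, for the whole second after the job is handed in: The wedge lies (or stands) at rest on the bench, released, tip and head both outside the tray's outline; the box is left upside down (joint over 2.8 rad) with its lid hanging open (over 0.9 rad); all four cartons lie at rest within the tray's walls; the lock is still on its post (less than 6 mm up) (all of step 3 and height (world z) of wedge below 0.07 m and linear speed of wedge below 0.03 m/s and (x of wedge in the frame of tray above 0.125 m or x of wedge in the frame of tray below -0.125 m or y of wedge in the frame of tray above 0.08 m or y of wedge in the frame of tray below -0.08 m) and (x of wedge_grip in the frame of tray above 0.125 m or x of wedge_grip in the frame of tray below -0.125 m or y of wedge_grip in the frame of tray above 0.08 m or y of wedge_grip in the frame of tray below -0.08 m) and contact force between the fingers and wedge below 0.1 N and value of joint lock below 0.006 m and x of carton1 in the frame of tray between -0.118 and 0.118 m and y of carton1 in the frame of tray between -0.076 and 0.076 m and z of each of carton1, carton2, carton3, carton4 in the frame of tray below 0.08 m and linear speed of each of carton1, carton2, carton3, carton4 below 0.05 m/s and x of carton2 in the frame of tray between -0.118 and 0.118 m and y of carton2 in the frame of tray between -0.076 and 0.076 m and x of carton3 in the frame of tray between -0.118 and 0.118 m and y of carton3 in the frame of tray between -0.076 and 0.076 m and x of carton4 in the frame of tray between -0.118 and 0.118 m and y of carton4 in the frame of tray between -0.076 and 0.076 m); the robot touches nothing.
It fails at once if the lock is pulled up its post by more than 6 mm (value of joint lock above 0.006 m).
It fails at once if the wedge is dropped (it moves faster than 1.5 m/s, as after a fall of more than 110 mm) (linear speed of wedge above 1.5 m/s).
It fails at once if the jar is moved by more than 30 mm (distance of jar from where it was at the start of the episode above 0.03 m).
It fails at once if the pencup is moved by more than 30 mm (distance of pencup from where it was at the start of the episode above 0.03 m).
It fails at once if the organiser is moved by more than 30 mm (distance of organiser from where it was at the start of the episode above 0.03 m).
It also fails if it takes over 67 s, if anything falls off the work surface, if the arm or the gripper's body presses on something with over 40 N, if the wrist force passes 120 N, or if a joint passes its speed limit or range.

## Working session

There is one attempt and no reset: what is moved stays moved. The work goes in short steps, each a Python script; the robot and the scene stay as the last script left them, time stands still between calls to the robot, and variables do not carry over. Pictures are saved under pics/ and viewed, at most 10 in all, crops included, and the job is handed in when it is done.

```bash
mkdir -p pics; ls
python3 - <<'E'
from station import viewer,readout
import cv2,numpy as np
ims=[]
for n in("side","top"):
    d=viewer.get_image(n); cv2.imwrite(f"pics/{n}0.png",d["img"][:,:,::-1]); 
    print(n,{k:(np.round(v,4).tolist() if k=="camera_from_world" else v) for k,v in d.items() if k!="img"})
    np.savez(n+"0.npz",**d)
print(readout.get_time_s(),readout.get_tcp_rot())
d=viewer.get_image("wrist");print({k:v for k,v in d.items() if k!="img"})
E
```

```text
pics
side {'vertical_fov': 44.848567501725654, 'cx': 253.5639723300143, 'cy': 193.58239705093806, 'camera_from_world': [[-0.9708, -0.24, -0.0038, 0.5598], [0.1821, -0.7469, 0.6395, -0.2039], [-0.1563, 0.6201, 0.7688, -1.2996], [0.0, 0.0, 0.0, 1.0]]}
top {'vertical_fov': 42.827168427193584, 'cx': 252.3012197529115, 'cy': 191.5297895807999, 'camera_from_world': [[-0.0224, -0.9997, -0.0044, 0.0171], [0.9948, -0.0227, 0.0994, -0.5982], [-0.0995, -0.0021, 0.995, -1.4243], [0.0, 0.0, 0.0, 1.0]]}
0.1 [-1.06628681e-03  9.73688158e-01  2.27882042e-01 -9.92383223e-05]
{'vertical_fov': 66.19201211025609, 'cx': 256.9064726293011, 'cy': 193.0603688451926, 'T_tool_cam': array([[-5.74509722e-04,  9.66370984e-01,  2.57151299e-01,
         6.51754001e-02],
       [ 9.99999827e-01,  5.23532623e-04,  2.66702473e-04,
        -2.10520400e-04],
       [ 1.23106438e-04,  2.57151407e-01, -9.66371118e-01,
        -1.31731232e-01],
       [ 0.00000000e+00,  0.00000000e+00,  0.00000000e+00,
         1.00000000e+00]])}
```

View pics/side0.png

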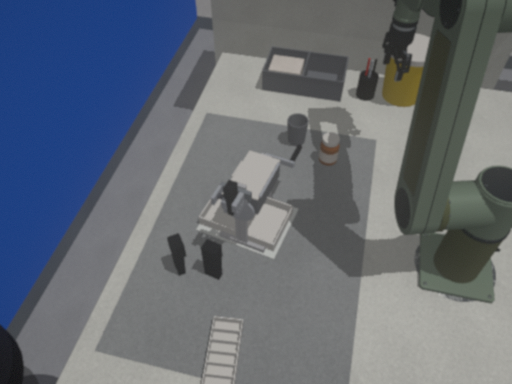

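View pics/top0.png

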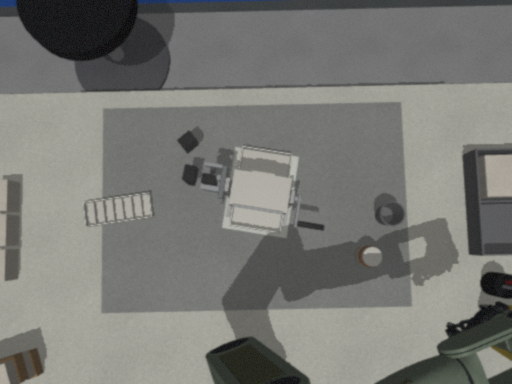

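Run:
```python
import cv2,numpy as np
a=cv2.imread("pics/top0.png")[130:245,170:330]; b=cv2.imread("pics/side0.png")[140:285,160:310]
a=cv2.resize(a,None,fx=5,fy=5,interpolation=cv2.INTER_CUBIC)
a=cv2.convertScaleAbs(a,alpha=1.3,beta=20)
cv2.imwrite("pics/top0c.png",a)
b=cv2.resize(b,None,fx=4.1,fy=4.1,interpolation=cv2.INTER_CUBIC)
cv2.imwrite("pics/side0c.png",cv2.convertScaleAbs(b,alpha=1.3,beta=20))
```

```text
(no output)
```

View pics/top0c.png

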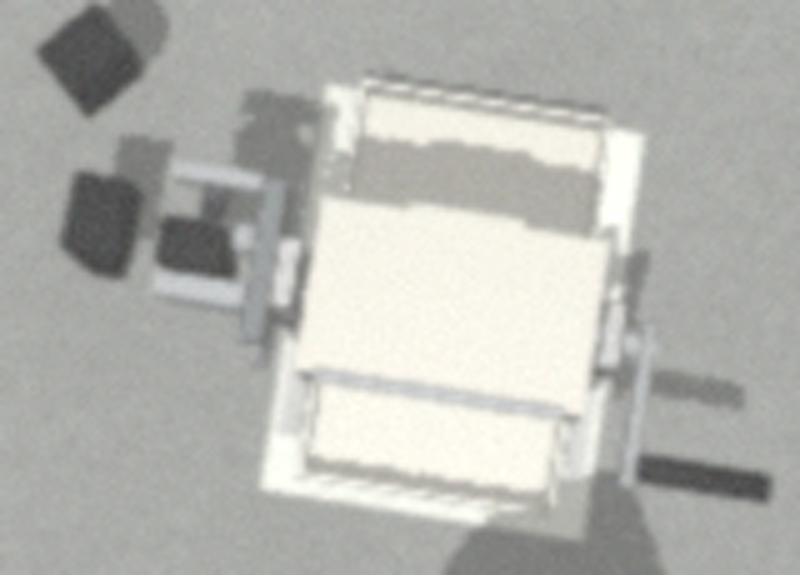

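View pics/side0c.png

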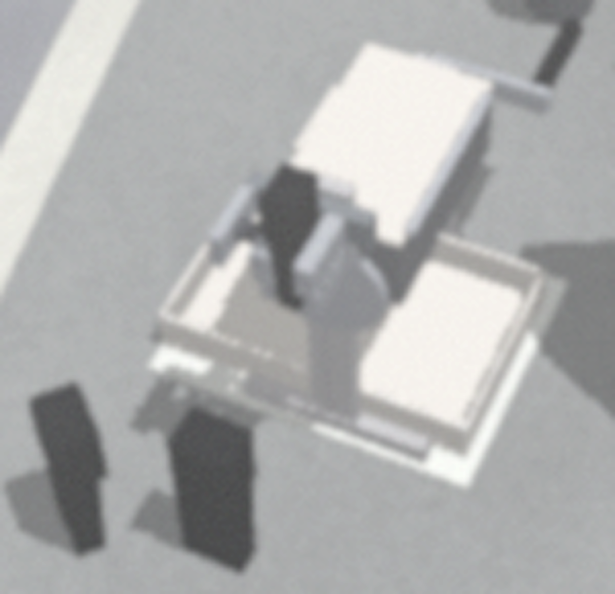

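```bash
cat > h.py <<'E'
import numpy as np
def ray(n,u,v,z,d=None):
    d=d or np.load(n+"0.npz"); f=192/np.tan(np.radians(float(d["vertical_fov"])/2))
    T=np.linalg.inv(d["camera_from_world"]); r=T[:3,:3]@np.array([(u-d["cx"])/f,-(v-d["cy"])/f,-1]); c=T[:3,3]
    return c+r*(z-c[2])/r[2]
def px(n,p,d=None):
    d=d or np.load(n+"0.npz"); f=192/np.tan(np.radians(float(d["vertical_fov"])/2))
    c=(d["camera_from_world"]@np.r_[p,1])[:3]; return d["cx"]+f*c[0]/-c[2], d["cy"]-f*c[1]/-c[2]
E
python3 - <<'E'
from h import *
np.set_printoptions(precision=4,suppress=True)
C=np.array([ray("top",170+u/5,130+v/5,.004)[:2] for u,v in[(262,488),(585,538),(645,130),(325,85)]])
for i in range(4): e=C[(i+1)%4]-C[i]; print(C[i],np.hypot(*e),np.degrees(np.arctan2(e[1],e[0])))
c=C.mean(0);print("ctr",c)
print("wedge head",ray("top",209.4,179.4,.305),"grip",[ray("top",170+u/5,130+v/5,.185) for u,v in((640,473),(770,487))])
for n,u,v in(("side",160+(430+470)/2/4.1,140+485/4.1),): print(n,ray(n,160+468/4.1,140+485/4.1,.004))
print("decoys",ray("top",170+103/5,130+225/5,.13),ray("top",170+90/5,130+60/5,.13))
print("cup",ray("top",389,214,.095),"jar",ray("top",371,257,.1),"org",[ray("top",u,v,.026) for u,v in((86,212),(152,205))])
for a in(-8,-8.5,-9,-10):
  a=np.radians(a);R=np.array([[np.cos(a),-np.sin(a)],[np.sin(a),np.cos(a)]])
  print(np.degrees(a),"pred wedge",c+R@[0.002,.128],"grip",c+R@[-.065,-.15])
E
```

```text
[0.4943 0.0958] 0.19595026171596613 -100.05721870506227
[ 0.4601 -0.0971] 0.25024578821837845 -10.076708255513356
[ 0.7065 -0.1409] 0.19694176505502706 80.5586389928726
[0.7388 0.0534] 0.2481305519175026 170.1494468931196
ctr [ 0.5999 -0.0222]
wedge head [0.6027 0.1058 0.305 ] grip [array([ 0.4927, -0.1151,  0.185 ]), array([ 0.4838, -0.1832,  0.185 ])]
side [0.4931 0.0954 0.004 ]
decoys [0.6384 0.1735 0.13  ] [0.7316 0.1799 0.13  ]
cup [ 0.5195 -0.3805  0.095 ] jar [ 0.4006 -0.3231  0.1   ] org [array([0.549 , 0.4988, 0.026 ]), array([0.5654, 0.3026, 0.026 ])]
-8.0 pred wedge [0.6197 0.1043] grip [ 0.5146 -0.1617]
-8.5 pred wedge [0.6208 0.1041] grip [ 0.5134 -0.161 ]
-9.0 pred wedge [0.6219 0.1039] grip [ 0.5122 -0.1602]
-10.0 pred wedge [0.6241 0.1035] grip [ 0.5098 -0.1586]
```

Run:
```python
from h import *
np.set_printoptions(precision=4,suppress=True)
def tri(a,b):
    A=[];B=[]
    for n,(u,v) in(("top",a),("side",b)):
        p=ray(n,u,v,0);q=ray(n,u,v,.3);d=(q-p)/np.linalg.norm(q-p);M=np.eye(3)-np.outer(d,d);A.append(M);B.append(M@p)
    x=np.linalg.lstsq(np.vstack(A),np.hstack(B),rcond=None)[0];return x,np.linalg.norm(A[0]@x-B[0])
t=lambda u,v:(170+u/5,130+v/5); s=lambda u,v:(160+u/4.1,140+v/4.1)
print("head",tri(t(197,247),s(288,180)))
print("head corner -x+y",tri(t(160,268),s(292,182)))
print("grip inner",tri(t(640,470),s(545,82)),"outer",tri(t(770,487),s(572,25)))
print("lid corner -x+y",tri(t(297,372),s(403,243)),"lid -x-y",tri(t(583,413),s(490,88)),"lid +x+y",tri(t(318,200),s(300,140)))
c=np.array([.6,-.022]);a=np.radians(-9.9);R=np.array([[np.cos(a),-np.sin(a)],[np.sin(a),np.cos(a)]])
for z,p in((.305,(.002,.128)),(.18,(-.065,-.115)),(.18,(-.065,-.187)),(.214,(-.046,.076))):
    w=np.r_[c+R@p,z];print(w,"top",(np.array(px("top",w))-[170,130])*5,"side",(np.array(px("side",w))-[160,140])*4.1)
```

```text
head (array([0.6041, 0.106 , 0.3058]), np.float64(0.0015232214868767045))
head corner -x+y (array([0.5942, 0.1223, 0.3247]), np.float64(0.0036328594690809013))
grip inner (array([ 0.4925, -0.1147,  0.1917]), np.float64(0.0015753837544677234)) outer (array([ 0.484 , -0.1836,  0.1819]), np.float64(6.92856186718045e-05))
lid corner -x+y (array([0.5479, 0.0631, 0.214 ]), np.float64(7.218620079474717e-05)) lid -x-y (array([ 0.5236, -0.0844,  0.2086]), np.float64(8.754884361863955e-05)) lid +x+y (array([0.6225, 0.0473, 0.274 ]), np.float64(0.006274419981472295))
[0.624  0.1038 0.305 ] top [200.6311 203.1939] side [258.4877 172.3005]
[ 0.5162 -0.1241  0.18  ] top [654.8174 428.4898] side [510.5299  78.0551]
[ 0.5038 -0.195   0.18  ] top [789.6503 448.854 ] side [547.3102  11.3302]
[0.5678 0.0608 0.214 ] top [300.8854 333.752 ] side [372.6794 234.2407]
```

```bash
cat >> h.py <<'E'
YAW=np.radians(-9.7); C=np.array([.580,-.020])
R2=np.array([[np.cos(YAW),-np.sin(YAW)],[np.sin(YAW),np.cos(YAW)]])
def W(x,y,z): return np.r_[C+R2@[x,y],z]      # stand -> world
def S(p): return np.r_[R2.T@(np.asarray(p)[:2]-C),p[2]]
def Q(phi): return [0,np.cos(phi/2),np.sin(phi/2),0]   # tool down, tool x at phi
E
python3 - <<'E'
from h import *
from station import *
import cv2
from scipy.spatial.transform import Rotation as Ro
p=readout.get_tool_pos(); q=readout.get_tcp_rot()
env.servo_line([p[0],p[1],.42],feed=.3)
phi=YAW+np.pi/2; env.move_to(W(.002,.128,.40),Q(phi))
env.dwell(.2)
p=np.array(readout.get_tool_pos());q=np.array(readout.get_tcp_rot());print(p,q,readout.get_qpos(),readout.get_time_s(),readout.get_force())
d=viewer.get_image("wrist");cv2.imwrite("pics/w1.png",d["img"][:,:,::-1])
Tw=np.eye(4);Tw[:3,:3]=Ro.from_quat(np.r_[q[1:],q[0]]).as_matrix();Tw[:3,3]=p
d["camera_from_world"]=np.linalg.inv(Tw@d.pop("T_tool_cam"));np.savez("w10.npz",**d)
for dx in(-10,14):
  for dy in(-16,16): print(px("w1",W(dx/1e3,.128+dy/1e3,.305)))
E
```

```text
[0.6036739  0.10510844 0.40003405] [5.29117878e-05 7.64734285e-01 6.44345769e-01 2.22752625e-05] [ 3.12702419e-02  2.18702983e-01  1.20887234e+00 -5.59647000e-05
  1.71391676e+00  2.01723635e-01] 3.6167 [-0.32731745 -0.23908373 -0.24217327]
(np.float64(241.84840607532774), np.float64(217.08884459290928))
(np.float64(241.24215522414653), np.float64(178.61996935626217))
(np.float64(271.3209062621757), np.float64(217.0340770112581))
(np.float64(271.7625921680113), np.float64(178.5639062600326))
```

View pics/w1.png

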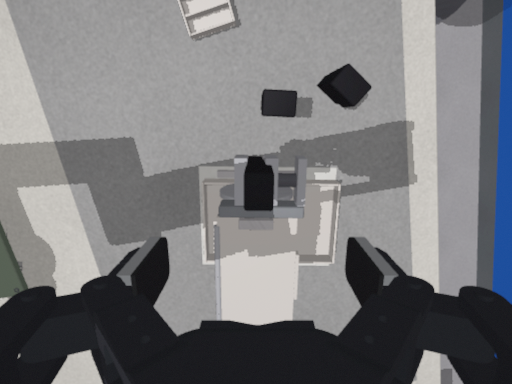

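Run:
```python
from h import *
from station import *
np.set_printoptions(precision=3,suppress=True)
f0=np.array(readout.get_force())
print(env.servo_line(W(.0045,.131,.30),feed=.1), env.servo_line(W(.0045,.131,.282),feed=.05,until_force=8))
f1=np.array(readout.get_force());print(S(readout.get_tool_pos()),f1-f0)
grab(20);env.dwell(.3)
f=np.array(readout.get_force())-f1;print("stand f",S(np.r_[f[:2]+C,f[2]]),readout.get_torque(),readout.get_grip_width(),readout.get_grip_force(),S(readout.get_tool_pos()),readout.get_time_s())
```

```text
False False
[0.004 0.131 0.281] [ 0.256  0.657 -0.476]
stand f [-5.416 -1.242  3.808] [ 0.06   0.798 -0.189] 0.2772780896008014 22.934455275535583 [0.004 0.131 0.282] 6.2083
```

Run:
```python
from h import *
from station import *
np.set_printoptions(precision=3,suppress=True)
def F():
    f=np.array(readout.get_force());return S(np.r_[f[:2]+C,f[2]])
print(F()); env.servo_line(W(.0032,.131,.2815),feed=.03); print(F())
grab(90); env.dwell(.2); print("tight",F(),readout.get_grip_width())
z=.2815; s=1
for i in range(8):
    z+=.0005
    env.servo_line(W(.0032,.131+s*.0035,z),feed=.03); s=-s
    print(i,F(),S(readout.get_tool_pos()))
print(readout.get_time_s())
```

```text
[-5.633 -0.91   3.166]
[-2.177 -0.382  5.405]
tight [-2.175 -1.6    5.703] 0.2692795233555312
0 [-3.821 -8.196  5.657] [0.004 0.131 0.283]
1 [-2.026  7.96   1.311] [0.004 0.131 0.283]
2 [-1.407 -7.06   2.883] [0.004 0.131 0.283]
3 [ 1.175  8.335 -2.093] [0.004 0.131 0.283]
4 [ 1.233 -6.294 -1.994] [0.004 0.131 0.283]
5 [ 3.507  7.668 -6.747] [0.003 0.131 0.283]
6 [ 4.139 -6.597 -5.989] [0.004 0.131 0.283]
7 [  5.867   8.726 -12.499] [0.003 0.131 0.283]
9.825
```

```bash
cat > rock.py <<'E'
from h import *
from station import *
import sys
np.set_printoptions(precision=4,suppress=True)
def F():
    f=np.array(readout.get_force());return S(np.r_[f[:2]+C,f[2]])
def rock(zc,target,tmax,s=1,step=.004,lim=.022,pull=9,feed=.06,x=.0032,y0=.131):
    t0=readout.get_time_s(); yc=S(readout.get_tool_pos())[1]
    ya=yc; n=0
    while readout.get_time_s()-t0<tmax:
        p=S(readout.get_tool_pos()); f=F()
        if p[2]>target: break
        zc+=np.clip((f[2]+pull)/7000,-.0015,.001)
        if s*(p[1]-y0)>.003 or s*(yc-y0)>lim:
            print(f"t{readout.get_time_s():.1f} p",p,"f",f,"cmd",round(yc,4),round(zc,4)); s=-s; yc=p[1]
        yc+=s*step
        env.servo_line(W(x,yc,zc),feed=feed)
    print("end",S(readout.get_tool_pos()),F(),zc,readout.get_time_s(),readout.get_grip_width())
    return zc
E
python3 -c "
from rock import *
rock(.2850,.31,5)"
```

```text
t10.8 p [0.0035 0.1353 0.2833] f [  2.175  -24.4483  -5.6601] cmd 0.1466 0.2862
t12.2 p [0.0032 0.1267 0.2846] f [ 5.3146 25.6092 -8.6176] cmd 0.1153 0.2848
t13.7 p [0.0034 0.1361 0.2854] f [  2.3309 -23.1618  -6.2654] cmd 0.1467 0.2879
end [0.0032 0.1276 0.2868] [ 4.9737 25.3992 -8.4801] 0.2869859783968117 15.05 0.26623266084687924
```

```bash
sed -i 's/s=-s; yc=p\[1\]/s=-s; yc=y0+s*.010/' rock.py; python3 -c "
from rock import *
rock(.2870,.301,9,s=-1,pull=10.5,feed=.12)"
```

```text
t15.1 p [0.0032 0.1276 0.2868] f [ 4.9737 25.3992 -8.4801] cmd 0.1276 0.2873
t15.4 p [0.0034 0.1387 0.2871] f [  0.9125 -14.2581  -2.1444] cmd 0.145 0.2883
t15.8 p [0.0033 0.1234 0.289 ] f [ 2.3147 13.3455 -4.0364] cmd 0.117 0.2892
t16.2 p [0.0035 0.1394 0.2895] f [  0.9707 -12.2932  -1.4959] cmd 0.145 0.2902
t16.6 p [0.0032 0.1233 0.2912] f [ 3.4133 13.3835 -3.0389] cmd 0.117 0.2912
t17.0 p [0.0034 0.1398 0.2915] f [  1.6465 -12.7947  -0.6576] cmd 0.145 0.2922
t17.4 p [0.0032 0.1228 0.2932] f [ 2.6561 13.1104 -3.8585] cmd 0.117 0.2932
t17.7 p [0.0035 0.1397 0.2935] f [  0.8519 -12.0014  -1.1791] cmd 0.145 0.2942
t18.1 p [0.0032 0.1225 0.2952] f [ 1.9196 12.1834 -2.1123] cmd 0.117 0.2952
t18.5 p [0.0035 0.14   0.2955] f [  0.2858 -11.6052  -1.487 ] cmd 0.145 0.2962
t18.9 p [0.0032 0.1225 0.2971] f [ 3.4185 11.6648 -2.7312] cmd 0.117 0.2972
t19.3 p [0.0035 0.14   0.2974] f [  0.9733 -12.2576  -0.6181] cmd 0.145 0.2982
t19.7 p [0.0032 0.1224 0.299 ] f [ 3.2789 11.2611 -1.667 ] cmd 0.117 0.2992
t20.0 p [0.0034 0.1404 0.2994] f [  0.2689 -11.4324  -0.95  ] cmd 0.145 0.3002
t20.4 p [0.0032 0.1219 0.301 ] f [ 1.9714 10.4126 -2.9383] cmd 0.117 0.3012
end [0.0034 0.1404 0.3014] [  1.8367 -11.1755  -0.5568] 0.3011607069714639 20.8083 0.2656007374214933
```

```bash
python3 -c "
from rock import *
import cv2
rock(.3012,.304,3,s=-1,pull=10.5,feed=.12)
p=S(readout.get_tool_pos())
env.servo_line(W(.0032,.131,p[2]),feed=.06);print(F())
for z in (.306,.309,.313,.318,.325,.345,.385,.42):
    r=env.servo_line(W(.0032,.131,z),feed=.06 if z<.33 else .15,until_force=9); print(z,r,F(),S(readout.get_tool_pos()))
    if r: break
print(readout.get_time_s(),readout.get_grip_width())
for n,c in(('side',np.s_[80:300,120:340]),('top',np.s_[90:260,130:330])):
    d=viewer.get_image(n); cv2.imwrite('pics/'+n+'1.png',d['img'][:,:,::-1]); np.savez(n+'1.npz',**d)
a=cv2.imread('pics/side1.png')[60:300,120:360]; b=cv2.imread('pics/top1.png')[70:230,130:320]
cv2.imwrite('pics/c1.png',np.hstack([cv2.resize(a,(400,400)),cv2.resize(b,(400,400))]))
"
```

```text
end [0.0031 0.1213 0.3055] [1.1398 3.4172 0.55  ] 0.30464524976165686 22.0583 0.2630122707818384
[ 0.7982  0.3407 -0.271 ]
0.306 False [ 1.5242 -0.0204 -0.9925] [0.0032 0.131  0.3059]
0.309 False [ 1.3326  0.1383 -0.5175] [0.0032 0.1307 0.3094]
0.313 False [ 0.6383  0.3274 -0.0004] [0.0032 0.131  0.3136]
0.318 False [ 0.2785  0.3876 -0.618 ] [0.0032 0.1311 0.3187]
0.325 False [ 0.5552 -0.8307 -0.3656] [0.0032 0.1311 0.3258]
0.345 False [ 0.4157 -0.3891 -0.0457] [0.0033 0.1312 0.3461]
0.385 False [ 1.0261 -0.5673 -1.0978] [0.003  0.1311 0.3848]
0.42 False [-0.7009  0.2417 -0.361 ] [0.0032 0.131  0.4195]
24.7333 0.2668207685113184
```

View pics/c1.png

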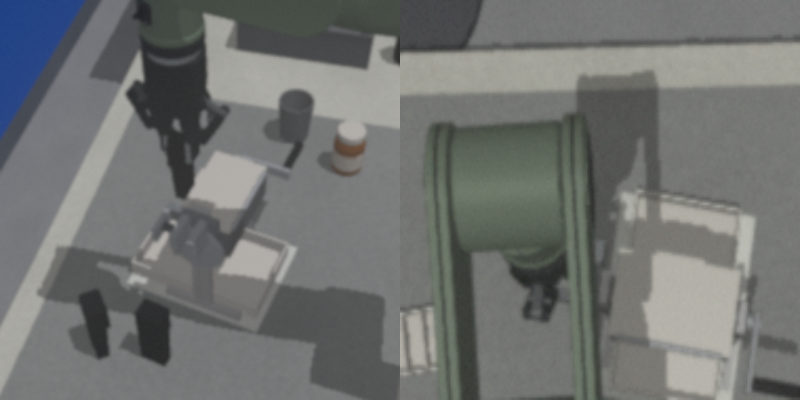

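```bash
python3 -c "
from rock import *
import cv2
ph=YAW+np.pi/2
X,Y=.43,.16
env.servo_line([X,Y,.40],feed=.25)
env.servo_line([X,Y,.10],feed=.25); env.servo_line([X,Y,.083],feed=.06)
print(F()); r=env.servo_line([X,Y,.060],feed=.015,until_force=4); p=np.array(readout.get_tool_pos());print(r,F(),p)
grab(20); env.dwell(.2); print(F(),readout.get_tool_pos())
env.servo_line([X,Y,p[2]-.001],feed=.01,until_force=5); print(F(),readout.get_tool_pos(),readout.get_time_s())
d=viewer.get_image('side'); cv2.imwrite('pics/side2.png',cv2.resize(d['img'][150:350,200:400,::-1],(600,600)))
"
```

```text
[-0.35   -0.3282 -1.2074]
True [-0.4071  0.2681  3.6057] [0.4302 0.16   0.0756]
[ 0.0611 -0.8796  4.912 ] [0.4301 0.1599 0.0756]
[-2.3666 -1.8944  9.6794] [0.4304 0.16   0.0755] 28.8917
```

View pics/side2.png

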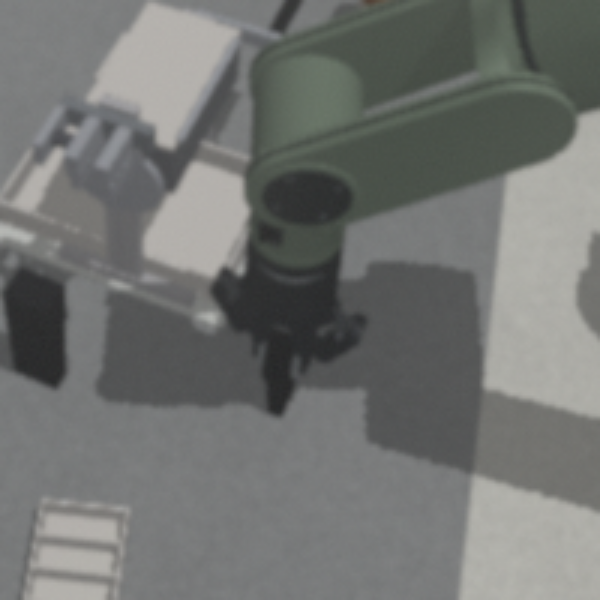

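```bash
python3 -c "
from rock import *
import cv2
release(); env.dwell(.1)
X,Y=.43,.16
env.servo_line([X,Y,.30],feed=.3); print(F(),readout.get_time_s())
env.move_to(W(-.065,-.153,.30),Q(YAW+np.pi/2))
print(readout.get_time_s(),readout.get_qpos())
a=viewer.get_image('side')['img'][100:320,160:420,::-1];b=viewer.get_image('wrist')['img'][:,:,::-1]
cv2.imwrite('pics/c3.png',np.hstack([cv2.resize(a,(400,340)),cv2.resize(b,(400,340))]))
"
```

```text
[-0.1062  0.9432  0.0557] 30.575
31.8083 [-0.4819  0.0386  1.6107  0.0007  1.4938 -0.3136]
```

View pics/c3.png

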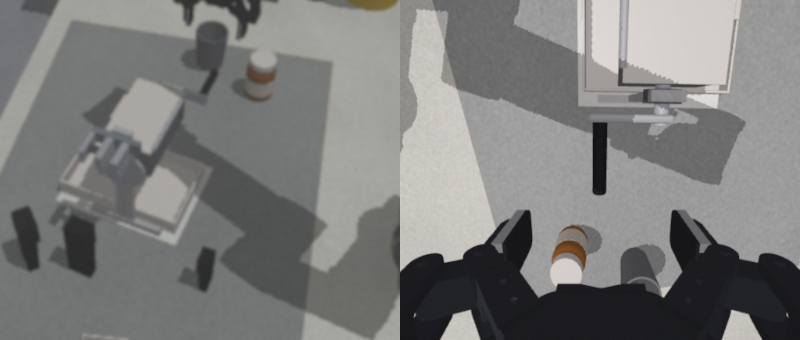

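```bash
python3 -c "
from rock import *
y=-.153
env.servo_line(W(-.065,y,.20),feed=.2); print(env.servo_line(W(-.065,y,.172),feed=.08,until_force=8),F())
grab(20);env.dwell(.2);print(F(),readout.get_grip_width(),S(readout.get_tool_pos()),readout.get_time_s())
N=12
for i in range(1,5):
    t=(np.pi)*i/N
    env.servo_line(W(-.065*np.cos(t),y,.172+.065*np.sin(t)),feed=.07)
    print(round(t,2),S(readout.get_tool_pos()),F(),readout.get_grip_width())
print(readout.get_time_s())
"
```

```text
False [ 0.0917 -0.5081  0.4965]
[-6.6318  0.0338  5.3289] 0.17569441977802733 [-0.067  -0.153   0.1722] 33.8917
0.26 [-0.0652 -0.153   0.189 ] [-8.5913 -1.2113  1.4335] 0.1818896430739985
0.52 [-0.0601 -0.1531  0.2047] [-12.1099  -1.5144   4.7209] 0.18096805565617602
0.79 [-0.0519 -0.1532  0.2188] [-21.0626  -1.1867  11.3666] 0.18081554200606564
1.05 [-0.0384 -0.1534  0.2329] [-26.9295  -0.5755  25.908 ] 0.17740187216999143
35.4583
```

```bash
python3 -c "
from rock import *
from scipy.optimize import least_squares
y=-.153; P=np.array([(-.067,.1722),(-.0652,.189),(-.0601,.2047),(-.0519,.2188),(-.0384,.2329)])
cen=lambda P:least_squares(lambda c:np.hypot(*(P-c).T)-.065,[0,.178]).x
c=cen(P);print(c)
t=np.arctan2(P[-1,1]-c[1],-(P[-1,0]-c[0]))
while t<2.0:
    t+=.22
    env.servo_line(W(c[0]-.065*np.cos(t),y,c[1]+.065*np.sin(t)),feed=.07)
    p=S(readout.get_tool_pos());P=np.vstack([P,p[[0,2]]]);c=cen(P)
    print(round(t,2),p,F(),readout.get_grip_width(),c)
print(readout.get_time_s()); np.save('P.npy',P)
"
```

```text
[-0.0014  0.1784]
1.19 [-0.0262 -0.1535  0.2417] [-8.1599 -2.2983  7.6008] 0.17947089450996329 [-0.001   0.1801]
1.41 [-0.0109 -0.1537  0.2477] [-5.3378 -1.5043  7.4817] 0.17518797996708516 [-0.0005  0.1815]
1.63 [ 0.0043 -0.1538  0.2491] [-4.3618 -1.8376  4.9662] 0.1755218747747077 [-0.0001  0.1824]
1.85 [ 0.0189 -0.1537  0.2466] [-2.7598 -1.9495  5.2519] 0.1759085583922171 [0.0002 0.1828]
2.07 [ 0.0323 -0.1534  0.2403] [ 1.0189 -2.5911  0.8687] 0.17637874968039732 [0.0004 0.183 ]
37.2417
```

```bash
python3 -c "
from rock import *
import cv2
y=-.153; c=[0.0005,.183]
for t in (2.27,2.47,2.67,2.87,3.05,3.12):
    env.servo_line(W(c[0]-.065*np.cos(t),y,c[1]+.065*np.sin(t)),feed=.06)
    p=S(readout.get_tool_pos()); print(t,p,F(),readout.get_grip_width(),np.arctan2(p[2]-c[1],c[0]-p[0]))
env.dwell(.5);print(readout.get_time_s())
a=viewer.get_image('side')['img'][100:320,160:420,::-1];b=viewer.get_image('wrist')['img'][:,:,::-1]
cv2.imwrite('pics/c4.png',np.hstack([cv2.resize(a,(400,340)),cv2.resize(b,(400,340))]))
"
```

```text
2.27 [ 0.0423 -0.1532  0.2323] [-1.9191 -4.0956 -0.8148] 0.17666773867952965 2.2730791755929696
2.47 [ 0.0513 -0.1531  0.223 ] [-1.0517 -3.6377 -1.4829] 0.17266275100365286 2.4745238396610136
2.67 [ 0.058  -0.1531  0.2119] [-2.4634 -4.2426 -2.0904] 0.17817084340223602 2.6759966912255457
2.87 [ 0.062  -0.153   0.1997] [-3.6882 -4.2638 -1.2828] 0.17431099352535426 2.876845007085875
3.05 [ 0.0632 -0.1528  0.189 ] [-7.1671 -3.5256  2.5507] 0.17929376499932978 3.046437743119676
3.12 [ 0.0633 -0.1528  0.1883] [-15.2687  -1.028   16.7774] 0.1775559727062113 3.0578653473983444
39.8
```

View pics/c4.png

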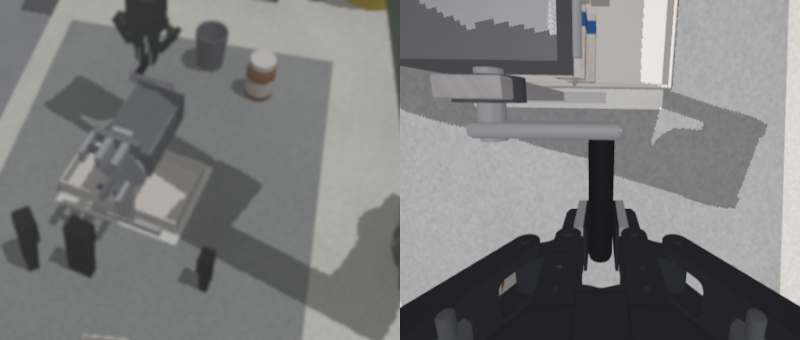

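```bash
python3 -c "
from rock import *
import cv2
p=S(readout.get_tool_pos())
env.servo_line(W(p[0],p[1],p[2]),feed=.03); print(F())
release(); env.dwell(.1); print(F())
env.servo_line(W(p[0],p[1],.35),feed=.2)
env.move_to([.30,-.45,.40],Q(YAW+np.pi/2)); env.dwell(.5)
print(F(),readout.get_time_s())
a=viewer.get_image('side')['img'][140:270,180:310,::-1];b=viewer.get_image('top')['img'][120:250,190:320,::-1]
cv2.imwrite('pics/c5.png',np.hstack([cv2.resize(a,(400,400),interpolation=2),cv2.resize(b,(400,400),interpolation=2)]))
"
```

```text
[-4.2138 -2.8563  2.9911]
[0.3318 0.0401 0.2107]
[ 0.6587  0.6236 -0.1416] 43.9833
```

View pics/c5.png

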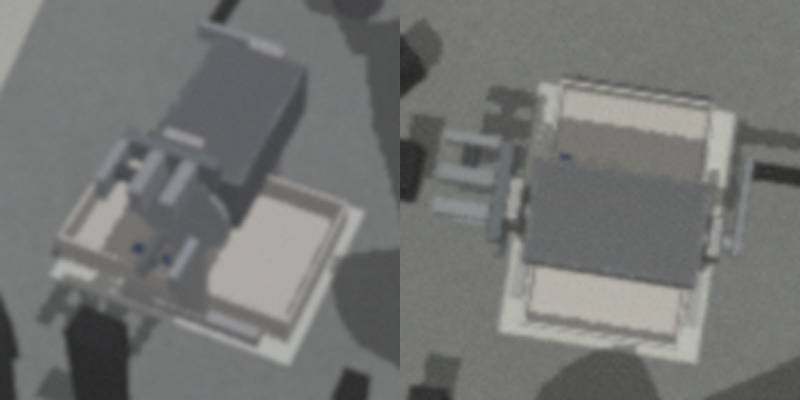

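```bash
python3 -c "
from station import *
print(ticket.sign_off(),readout.get_time_s())"
```

```text
the job is handed in; nothing more can be done
the job is handed in; nothing more can be done
```

I handed the job in at about 44 s. The wedge stands on the bench, the lock never saw more than about 13 N of upward pull, and the box is upside down and released. I could see cartons in the tray and none outside it, but I could not confirm all four, nor see the lid hanging open. I didn't re-measure the jar, cup and organiser, though no move went near them.

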